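Point out the jar left open and its lid

ROBOT

A 6-joint arm with a two-finger parallel gripper is mounted at the origin on the work surface. World frame = base frame: x ahead of the robot, y to its left, z up, the work surface at z = 0. Lengths are in m, angles in rad, forces in N, time in s.
With the tool pointing down it reaches from about 0.375 to 0.975 m from the base axis. Payload 3.8 kg.
Tool frame: the origin (TCP) lies between the finger pads; the fingertips stand 11 mm ahead of it and the grasp point (between the pads) lies 8 mm behind it; z points along the fingers, x is the direction in which the jaws open and shut, and the axes are right-handed (so a half turn about z gives the same grasp; the last joint's range is limited). The gripper opens to 88 mm and grips with 3 to 60 N. Pads are 18 mm wide; open, the fingers measure 123 mm over their backs; the gripper's body (75 mm by 187 mm) begins 45 mm behind the grasp point.
Start: joints at [-1.304, 0.264, 1.604, -0, 1.274, -0.037], TCP at [0.202, -0.644, 0.25] pointing down, gripper open.
Joint ranges: [-2.63, 2.63], [-0.94, 2.18], [0.31, 2.57], [-1.31, 4.45], [0, 2.66], [-2.55, 2.55]. Speed limits (rad/s): [2.57, 2.57, 3.14, 3.14, 3.14, 3.14].

INTERFACE

Orientations are given as a unit quaternion [x, y, z, w].
In Python, from station import manip, get_image, boxes_of, regions_of, pinpoint gives the robot as it stands. The module is installed in compiled form; this text tells all that it offers.
- The arm moves only by the tool arm_command, never from a script. Its argument "rows" is a list of rows, each an object with "slide": the shift along the tool's x, y, z in mm, a list of three; "yaw": the turn about the tool's z in rad; "fingers": the gripper's target within -1 to 1 (fully open at 1, half-way at 0, shut at -1). In form: [{"slide": [x, y, z], "yaw": yaw, "fingers": fingers}, ...]. A call has 1 to 8 rows; each row shifts and turns the commanded pose from where the row before left it, along the tool's axes as they then stand; what a row does not reach is not made up. A row lasts 1/10 s, in which the tool goes at most 50 mm and 8.59 degrees, less where a joint would pass 70% of its speed; a pose out of reach is approached as far as the arm can. A call is refused whole if a number of a shift passes 50 or a number of a turn 0.15, either way. A call with a gripper value outside its range is refused whole. The fingers move at their own pace and stop on an object; the grip force is fixed at half the most. Time passes only in rows, so rows that do not move let the fingers close. It gives the time, the measured TCP pose, the force and the opening at its end, in the units of the state.
- manip.get_state(): the state, without advancing time (a new reading comes with each control period).
- get_image(name): name is "scene" or "side" or "wrist"; returns a dict with "color" (480x640x3 uint8, blue, green, red), "camera_matrix" (3x3 intrinsics, pixels), "cam_to_world" (4x4, takes a point from camera to world coordinates). Camera axes: x right, y up, looking along -z (the intrinsics and any distortion apply to the point x, -y, -z); pixel columns grow to the right and rows downward; lengths in m; the calibration is good to about 2 mm. The wrist camera is an equidistant fisheye: a pixel r from the principal point sees the ray r / f radians off the axis. A picture is of the moment at which its call begins. There is no depth.
- manip.finish_job(): hands the job in, once; it reports no verdict.
Trained networks look in a picture, given as the dict that the camera call returned (one of the last four; its "shot" number tells which), for a name from the list of things; names that differ only in an ending like _2 or _b are one class to them, and where a whole thing is asked for, a point or a joint stands for the part that bears it (a point fixed in the world has none). Each returns a list of dicts, best first, with "p" (0 to 1); they miss things now and then, are a little off and sometimes report something else, mostly with a low value. They report only what shows in the picture. A call takes as long as a camera call. They do not tell look-alikes from the thing itself.
- boxes_of(picture, query): "xyz" ([x, y, z] in m, in world coordinates, good to about 4 mm: the middle of the surface that is visible of it).
- regions_of(picture, query): "mask" (480x640 bool, what is visible of it).
- pinpoint(picture, query): "xyz" ([x, y, z] in m, in world coordinates, good to about 4 mm: a listed point, or the origin of a listed thing).
The state is a dict: "clock": time; "joint_positions": joint angles; "dq": joint speeds; "joint_torque": joint torques, N m; "position": TCP position; "ee_rot": TCP orientation; "contact_force": force on the tool from outside, world axes, zero at the start; "moment": the same for the moment, N m; "gripper_width": opening from 0.0 (shut) to 1.0 (fully open).
Only numpy, scipy, OpenCV 4.12 (cv2) and the standard library are available. Lean on these libraries where they do the work, as an engineer would, in place of code of your own. Each camera call takes 0.05 s, during which the arm holds its last target.

TASK

Ring the counter bell by pressing its plunger right down with the fingertips, to call your workmate. Then show which jar on the tray was left without its lid: bring the fingertips two to four centimetres above the middle of its mouth, pointing down, and stay there for two seconds. Then point in the same way at the one loose lid that fits this jar, wait two seconds, and finish still pointing there; touch nothing but the bell, and pass well above the other jars and lids.

Things in the scene. Friction and masses are not known exactly. Their poses are not given: they have to be found in the camera images.
- bell (a joint): plunger of the counter bell: 0 = up, grows as pressed, 0.006 = fully down. It springs back; it starts to move at about 1.3 N and is fully down at about 3.7 N. It rings from 0.004 on.
- bell_top (a point): middle of the top of the bell's plunger, 65 mm above the bench when up. The bell is a brass dome (78 mm across) on a round black foot (86 mm across), fixed to the bench; the plunger is a steel cap 22 mm across on top of the dome and moves straight down 6 mm.
- open_jar: the jar left without its lid: white, wide, 70 mm across, 58 mm high, open at the top (mouth 59 mm across inside, neck 65 mm outside). Stands on a low aluminium tray with four closed jars; which place it has varies. Origin: centre of its underside; z axis up.
- fitting_lid: the loose lid that fits the open jar: black ribbed disc 74 mm across (the same as on the closed wide jars), 14 mm high, grey inset on top. Lies among three loose lids in a row on a wooden board, the middle one in size; their order varies. Origin: centre of its underside; z up.
- small_lid: a loose lid that does not fit: 54 mm across, 14 mm high, on the board. Origin: centre of its underside.
- big_lid: a loose lid that does not fit: 94 mm across, 14 mm high, on the board. Origin: centre of its underside.
- jug: steel pouring jug, 100 mm across, 135 mm high, with a side handle; stands at the far side of the bench. Origin: centre of its underside. Leave it alone.
- tube: slim white balm tube, 19 mm across, 70 mm high, standing at a corner of the tray. Origin: centre of its underside. Leave it alone.
- wide_jar: a closed jar, white with a black lid 74 mm across, 60 mm high with its lid, on the tray. Origin: centre of its underside. Leave it alone.
- wide_jar2: a closed jar, white with a black lid 74 mm across, 60 mm high with its lid, on the tray. Origin: centre of its underside. Leave it alone.
- narrow_jar: a closed jar, white with a black lid 54 mm across, 60 mm high with its lid, on the tray. Origin: centre of its underside. Leave it alone.
- narrow_jar2: a closed jar, white with a black lid 54 mm across, 60 mm high with its lid, on the tray. Origin: centre of its underside. Leave it alone.
Mind the look-alikes: they are no part of the job. Leave any red or turquoise look-alike of the fitting_lid alone.

How it is judged:
On the way, in this order (a step that is already met when the one before it is completed fails the run):
1. the bell's plunger is pressed down by the fingers (at least 4 of its 6 mm) (value of joint bell above 0.004 m and contact force between the fingers and anything else above 0.5 N), for 0.02 s.
2. the gripper points at the open jar for 1.5 s: grasp point within 20 mm sideways of its axis, 12 to 100 mm above its rim (horizontal distance between the grasp point and open_jar below 0.02 m and z of the grasp point in the frame of open_jar between 0.07 and 0.158 m), for 1.5 s.
3. the gripper points in the same way at the fitting lid for 1 s (horizontal distance between the grasp point and fitting_lid below 0.02 m and z of the grasp point in the frame of fitting_lid between 0.026 and 0.114 m), for 1 s.
At the end, for the whole second after the job is handed in: The gripper still points at the fitting lid (within 20 mm sideways of its middle, 12 to 100 mm above it) without touching it, the bell's plunger is up again, and all jars, lids, jug and tube are within 10 mm of where they began (all of step 3 and value of joint bell below 0.0015 m and distance of each of wide_jar, wide_jar2, narrow_jar, narrow_jar2, small_lid, big_lid, open_jar, fitting_lid, jug, tube from where it was at the start of the episode below 0.01 m).
It fails at once if the robot touches anything away from the bell (more than 80 mm from it) (contact force between any of the fingers, the arm and anything else above 0.5 N and horizontal distance between the grasp point and bell_top above 0.08 m).
It fails at once if the robot touches a jar or a lid (contact force between any of the fingers, the arm and wide_jar above 0.3 N or contact force between any of the fingers, the arm and wide_jar2 above 0.3 N or contact force between any of the fingers, the arm and narrow_jar above 0.3 N or contact force between any of the fingers, the arm and narrow_jar2 above 0.3 N or contact force between any of the fingers, the arm and small_lid above 0.3 N or contact force between any of the fingers, the arm and big_lid above 0.3 N or contact force between any of the fingers, the arm and open_jar above 0.3 N or contact force between any of the fingers, the arm and fitting_lid above 0.3 N).
It fails at once if the jug or the tube is moved by more than 10 mm (distance of any of jug, tube from where it was at the start of the episode above 0.01 m).
It fails at once if the gripper points at a wrong jar or lid: within 20 mm sideways of its middle and less than 50 mm above it ((horizontal distance between the grasp point and wide_jar below 0.02 m and z of the grasp point in the frame of wide_jar below 0.11 m) or (horizontal distance between the grasp point and wide_jar2 below 0.02 m and z of the grasp point in the frame of wide_jar2 below 0.11 m) or (horizontal distance between the grasp point and narrow_jar below 0.02 m and z of the grasp point in the frame of narrow_jar below 0.11 m) or (horizontal distance between the grasp point and narrow_jar2 below 0.02 m and z of the grasp point in the frame of narrow_jar2 below 0.11 m) or (horizontal distance between the grasp point and small_lid below 0.02 m and z of the grasp point in the frame of small_lid below 0.064 m) or (horizontal distance between the grasp point and big_lid below 0.02 m and z of the grasp point in the frame of big_lid below 0.064 m)).
It also fails if it takes over 48 s, if anything falls off the work surface, if the arm or the gripper's body presses on something with over 40 N, if the wrist force passes 120 N, or if a joint passes its speed limit or range.

## Working session

There is one attempt and no reset: what is moved stays moved. The work goes in short steps, Python scripts to look and compute and a tool call to move; the robot and the scene stay as the last step left them, time stands still between calls to the robot, and variables do not carry over. Pictures are saved under pics/ and viewed, and the job is handed in when it is done.

Besides the shell and the picture viewer there is one more tool, called after "Emit:" as a command line: name --argument value ..., lists and objects as JSON in quotes. arm_command: Moves the arm, as the interface text tells. Its arguments: {"type":"object","properties":{"rows":{"type":"array"}},"required":["rows"]}

```bash
mkdir -p pics; cat > h.py <<'E'
from station import manip, get_image, boxes_of, regions_of, pinpoint
import numpy as np, cv2
E
python3 - <<'E'
from h import *
s=manip.get_state(); print(s)
for n in ["scene","side"]:
    p=get_image(n); cv2.imwrite(f"pics/{n}0.png",p["color"])
    for q in ["bell_top","open_jar","fitting_lid","small_lid","big_lid","wide_jar","narrow_jar","jug","tube"]:
        print(n,q,[(np.round(d["xyz"],3).tolist(),round(d["p"],2)) for d in pinpoint(p,q)[:5]])
E
```

```text
{'clock': 0.0, 'joint_positions': array([-1.30390838e+00,  2.64733364e-01,  1.60530876e+00, -2.03402260e-05,
        1.27368671e+00, -3.68751623e-02]), 'dq': array([-0.00089724, -0.00048861,  0.00010683,  0.00043665,  0.00095717,
        0.00068194]), 'joint_torque': array([-1.26761224e-03, -5.02120328e+01, -3.56876850e+01,  7.27252266e-02,
        2.93235853e-02, -1.70892299e-04]), 'position': array([ 0.20173712, -0.64346394,  0.24843653]), 'ee_rot': array([ 8.05952035e-01, -5.91979879e-01, -8.42970960e-04, -6.55978624e-04]), 'contact_force': array([0.38108638, 0.38077967, 0.15133343]), 'moment': array([-0.00381226,  0.01676669,  0.05886638]), 'gripper_width': 1.0011208109394711}
scene bell_top [([0.655, -0.133, 0.059], 0.47), ([0.57, 0.072, 0.009], 0.29)]
scene open_jar [([0.485, 0.325, 0.007], 0.62)]
scene fitting_lid [([0.342, -0.026, -0.003], 0.93), ([0.456, -0.155, 0.01], 0.79), ([0.33, -0.184, -0.003], 0.59)]
scene small_lid [([0.457, -0.254, 0.012], 0.62)]
scene big_lid [([0.463, -0.355, 0.011], 0.57)]
scene wide_jar [([0.58, 0.265, 0.003], 0.79), ([0.563, 0.159, 0.004], 0.68)]
scene narrow_jar [([0.467, 0.236, 0.01], 0.98), ([0.452, 0.136, 0.004], 0.67)]
scene jug [([0.75, 0.035, 0.002], 0.98)]
scene tube [([0.572, 0.072, 0.01], 0.68)]
side bell_top [([0.659, -0.133, 0.06], 0.45)]
side open_jar [([0.486, 0.325, 0.005], 0.59)]
side fitting_lid [([0.46, -0.155, 0.013], 0.93), ([0.341, -0.023, -0.002], 0.93), ([0.33, -0.184, 0.0], 0.9), ([0.573, 0.068, -0.001], 0.57)]
side small_lid [([0.461, -0.348, 0.012], 0.45)]
side big_lid [([0.46, -0.348, 0.014], 0.74)]
side wide_jar [([0.58, 0.267, 0.011], 0.9), ([0.564, 0.159, 0.006], 0.87)]
side narrow_jar [([0.448, 0.134, 0.006], 0.98), ([0.466, 0.235, 0.005], 0.83)]
side jug [([0.749, 0.041, -0.003], 0.97)]
side tube [([0.573, 0.068, 0.0], 0.82), ([0.564, 0.159, 0.004], 0.23)]
```

View pics/scene0.png

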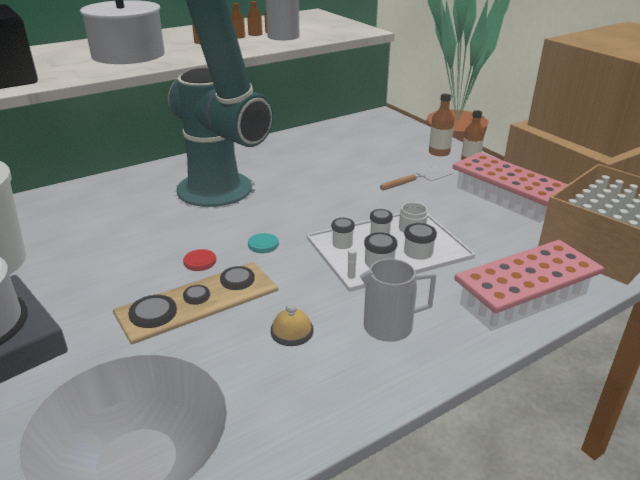

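View pics/side0.png

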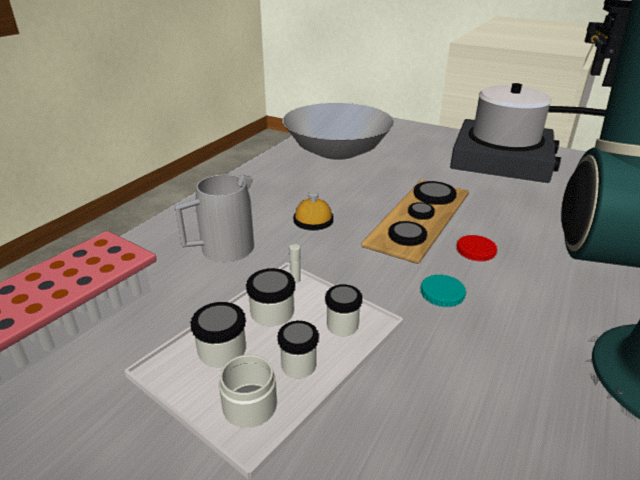

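Candidates for the lid, as scene pixels: black big (152,311), black small (196,294), black middle-sized (237,278), red (200,259), turquoise (263,242). I choose the black one at (237,278). The only jar without a lid is at scene (413,218), side (248,390). The bell cap is at scene (291,308), side (313,196). I'll check these in close crops with the positions projected in.

```bash
cat >> h.py <<'E'
def proj(p,X):
    T=np.linalg.inv(p["cam_to_world"]); c=T[:3,:3]@np.array(X)+T[:3,3]
    v=p["camera_matrix"]@np.array([c[0],-c[1],-c[2]]); return v[:2]/v[2]
def ray_at_z(p,uv,z):
    d=np.linalg.inv(p["camera_matrix"])@np.array([uv[0],uv[1],1.]); d=p["cam_to_world"][:3,:3]@np.array([d[0],-d[1],-d[2]])
    o=p["cam_to_world"][:3,3]; return o+d*(z-o[2])/d[2]
def circ(p,c,z,r): return np.array([proj(p,[c[0]+r*np.cos(a),c[1]+r*np.sin(a),z]) for a in np.linspace(0,6.283,60)])
E
python3 - <<'E'
from h import *
tiles=[]
for n in ["scene","side"]:
    p=get_image(n)
    S=6; 
    for c,zr,name in [((.657,-.133),[(.065,.011),(0,.043)],'bell'),((.4855,.325),[(.005,.035),(.063,.0325)],'jar'),((.458,-.155),[(.025,.037)],'lid')]:
        m=proj(p,[c[0],c[1],.03]); x0,y0=int(m[0])-32,int(m[1])-32
        im=cv2.resize(p["color"][y0:y0+64,x0:x0+64],None,fx=4,fy=4,interpolation=cv2.INTER_CUBIC)
        for z,r in zr:
            pts=((circ(p,c,z,r)-[x0,y0]+.5)*4).astype(np.int32); cv2.polylines(im,[pts],True,(0,0,255),1)
        tiles.append(im)
cv2.imwrite("pics/crops.png",np.vstack([np.hstack(tiles[:3]),np.hstack(tiles[3:])]))
E
```

```text
(no output)
```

View pics/crops.png

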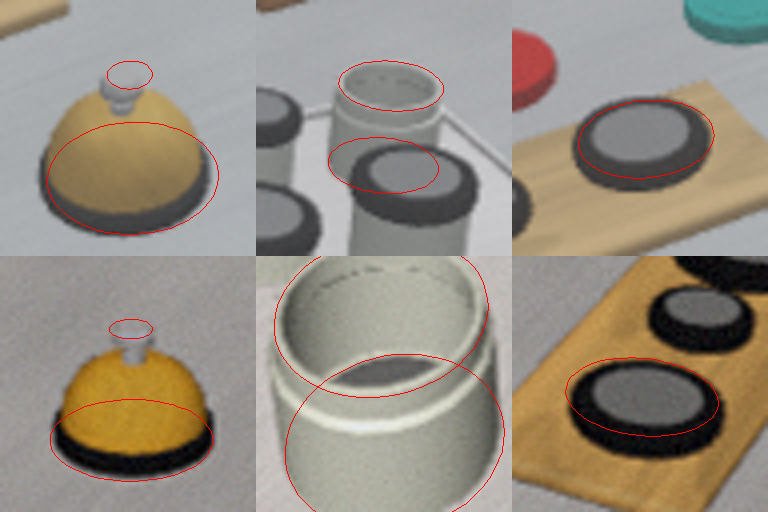

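```bash
python3 - <<'E'
from h import *
for n,uv in [("scene",(122.5,77)),("side",(131,328-256))]:
    p=get_image(n); m=proj(p,[.657,-.133,.03]); x0,y0=int(m[0])-32,int(m[1])-32
    px=(x0+uv[0]/4-.5,y0+uv[1]/4-.5); print(n,px,ray_at_z(p,px,.065),p["cam_to_world"][:3,3])
    cv2.imwrite(f"pics/bell_{n}.png",cv2.resize(p["color"][y0:y0+50,x0+7:x0+57],None,fx=12,fy=12,interpolation=cv2.INTER_CUBIC))
    b=regions_of(p,"bell_top")[0]["mask"]; v,u=np.nonzero(b); print(u.min(),u.max(),v.min(),v.max(),b.sum())
from scipy.spatial.transform import Rotation as R
s=manip.get_state(); print(R.from_quat(s["ee_rot"]).as_matrix().round(3),s["position"])
E
```

```text
scene (291.125, 305.75) [ 0.65642543 -0.13680948  0.065     ] [ 1.45815161 -0.5937041   0.79260984]
286 296 304 312 77
side (312.25, 192.5) [ 0.65754667 -0.13400468  0.065     ] [0.19936883 0.65647291 0.52999057]
309 318 191 199 62
[[ 0.299 -0.954  0.   ]
 [-0.954 -0.299  0.   ]
 [-0.    -0.    -1.   ]] [ 0.20193491 -0.64407978  0.24969797]
```

View pics/bell_scene.png

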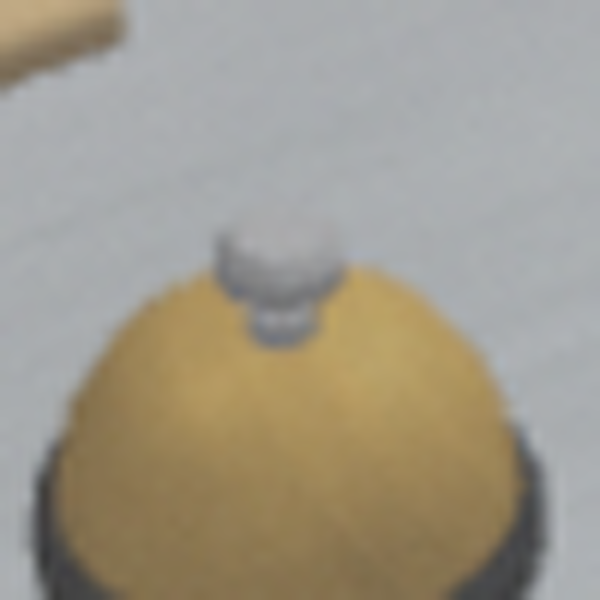

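Emit:
arm_command --rows '[{"slide": [-25, -42, 0], "yaw": 0, "fingers": -1}, {"slide": [-25, -42, 0], "yaw": 0, "fingers": -1}, {"slide": [-25, -42, 0], "yaw": 0, "fingers": -1}, {"slide": [-25, -42, 0], "yaw": 0, "fingers": -1}, {"slide": [-25, -42, 0], "yaw": 0, "fingers": -1}, {"slide": [-25, -42, 0], "yaw": 0, "fingers": -1}, {"slide": [-25, -42, 0], "yaw": 0, "fingers": -1}]'

```text
clock: 2.0
position: [0.4312, -0.3876, 0.25]
ee_rot: [0.806, -0.592, 0.0, 0.0]
contact_force: [0.8, -0.9, -0.6]
gripper_width: 0.391
```

Emit:
arm_command --rows '[{"slide": [-25, -42, 0], "yaw": 0, "fingers": -1}, {"slide": [-25, -42, 0], "yaw": 0, "fingers": -1}, {"slide": [-25, -42, 0], "yaw": 0, "fingers": -1}, {"slide": [-25, -42, 0], "yaw": 0, "fingers": -1}, {"slide": [-25, -42, 0], "yaw": 0, "fingers": -1}, {"slide": [-25, -42, 0], "yaw": 0, "fingers": -1}, {"slide": [0, 0, 0], "yaw": 0, "fingers": -1}, {"slide": [0, 0, 0], "yaw": 0, "fingers": -1}]'

```text
clock: 2.8
position: [0.6261, -0.1696, 0.2494]
ee_rot: [0.807, -0.591, -0.0, 0.0]
contact_force: [0.6, -0.4, 1.2]
gripper_width: 0.009
```

Emit:
arm_command --rows '[{"slide": [-24, -40, 0], "yaw": 0, "fingers": -1}, {"slide": [0, 0, 40], "yaw": 0, "fingers": -1}, {"slide": [0, 0, 40], "yaw": 0, "fingers": -1}, {"slide": [0, 0, 40], "yaw": 0, "fingers": -1}, {"slide": [0, 0, 35], "yaw": 0, "fingers": -1}, {"slide": [0, 0, 0], "yaw": 0, "fingers": -1}, {"slide": [0, 0, 0], "yaw": 0, "fingers": -1}]'

```text
clock: 3.5
position: [0.6557, -0.137, 0.0946]
ee_rot: [0.805, -0.593, -0.001, 0.0]
contact_force: [0.7, 0.2, -0.8]
gripper_width: 0.007
```

```bash
python3 - <<'E'
from h import *
print(manip.get_state()["position"])
t=[]
for n in ["scene","side"]:
    p=get_image(n); m=proj(p,[.657,-.135,.07]).astype(int)
    t.append(cv2.resize(p["color"][m[1]-30:m[1]+30,m[0]-25:m[0]+25],None,fx=8,fy=8,interpolation=cv2.INTER_CUBIC))
cv2.imwrite("pics/press1.png",np.hstack(t))
E
```

```text
[ 0.65565392 -0.13702981  0.09460819]
```

View pics/press1.png

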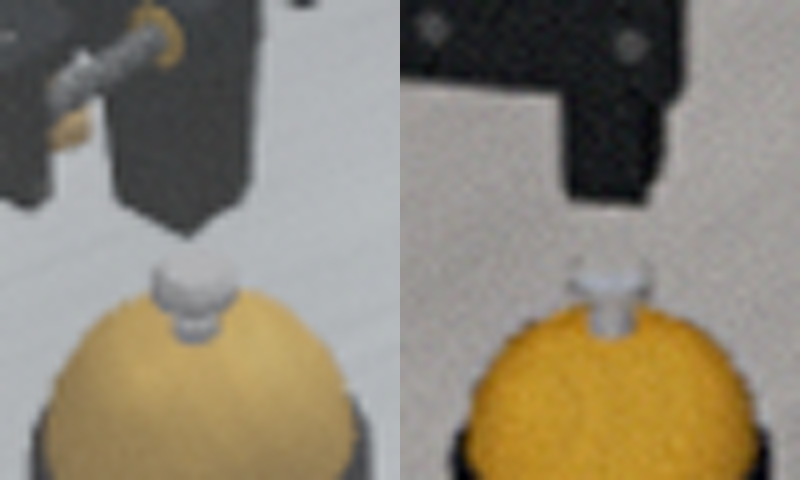

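```bash
python3 - <<'E'
from h import *
t=[]
for n in ["scene","side"]:
    p=get_image(n); m=proj(p,[.657,-.135,.1]).astype(int)
    t.append(cv2.resize(p["color"][m[1]-75:m[1]+50,m[0]-50:m[0]+50],None,fx=4,fy=4,interpolation=cv2.INTER_CUBIC))
cv2.imwrite("pics/press2.png",np.hstack(t))
E
```

```text
(no output)
```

View pics/press2.png

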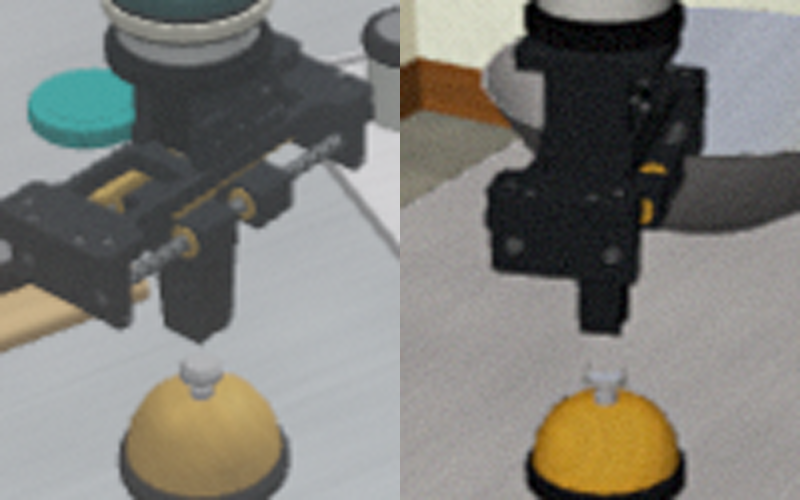

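The closed fingertips are centred over the cap in both views, at scene about (200,335) and side (600,330) in the crop. Now I press.

Emit:
arm_command --rows '[{"slide": [1, -1, 14], "yaw": 0, "fingers": -1}, {"slide": [0, 0, 5], "yaw": 0, "fingers": -1}, {"slide": [0, 0, 3], "yaw": 0, "fingers": -1}, {"slide": [0, 0, 2], "yaw": 0, "fingers": -1}, {"slide": [0, 0, 0], "yaw": 0, "fingers": -1}]'

```text
clock: 4.2
position: [0.6578, -0.1364, 0.0707]
ee_rot: [0.806, -0.592, -0.0, 0.0]
contact_force: [-1.3, -0.7, 3.2]
gripper_width: 0.005
```

Emit:
arm_command --rows '[{"slide": [0, 0, 1], "yaw": 0, "fingers": -1}, {"slide": [0, 0, 1], "yaw": 0, "fingers": -1}, {"slide": [0, 0, 0], "yaw": 0, "fingers": -1}, {"slide": [0, 0, 0], "yaw": 0, "fingers": -1}]'

```text
clock: 4.6
position: [0.6579, -0.1364, 0.0703]
ee_rot: [0.806, -0.592, -0.0, 0.0]
contact_force: [-4.5, 0.5, 9.3]
gripper_width: 0.004
```

```bash
python3 - <<'E'
from h import *
t=[]
for n in ["scene","side"]:
    p=get_image(n); m=proj(p,[.657,-.135,.07]).astype(int)
    t.append(cv2.resize(p["color"][m[1]-30:m[1]+30,m[0]-25:m[0]+25],None,fx=8,fy=8,interpolation=cv2.INTER_CUBIC))
    s=manip.get_state();print(s["contact_force"],s["position"])
cv2.imwrite("pics/press3.png",np.hstack(t))
E
```

```text
[-4.59461069  0.48765397  9.78953956] [ 0.65790472 -0.13641357  0.07029605]
[-4.93220341  1.09772063 10.07470311] [ 0.65790231 -0.1364003   0.07029353]
```

View pics/press3.png

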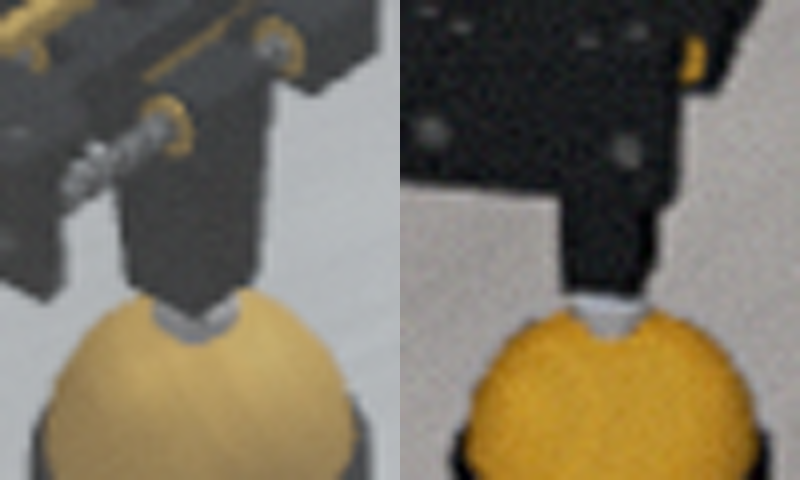

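The cap sits on the dome and the force is 10 N, so the plunger is fully down. I'll lift straight up and go over high.

Emit:
arm_command --rows '[{"slide": [0, 0, -20], "yaw": 0, "fingers": -1}, {"slide": [0, 0, -45], "yaw": 0, "fingers": -1}, {"slide": [0, 0, -45], "yaw": 0, "fingers": -1}, {"slide": [0, 0, -40], "yaw": 0, "fingers": -1}, {"slide": [-40, 2, 0], "yaw": 0, "fingers": -1}, {"slide": [-45, 2, 0], "yaw": 0, "fingers": -1}, {"slide": [-45, 2, 0], "yaw": 0, "fingers": -1}, {"slide": [-45, 3, 0], "yaw": 0, "fingers": -1}]'

```text
clock: 5.5
position: [0.5961, 0.0293, 0.2184]
ee_rot: [0.806, -0.592, -0.0, -0.0]
contact_force: [0.2, 1.2, -0.4]
gripper_width: 0.006
```

Emit:
arm_command --rows '[{"slide": [-45, 2, 0], "yaw": 0, "fingers": -1}, {"slide": [-45, 2, 0], "yaw": 0, "fingers": -1}, {"slide": [-45, 2, 0], "yaw": 0, "fingers": -1}, {"slide": [-45, 3, 0], "yaw": 0, "fingers": -1}, {"slide": [-45, 3, 0], "yaw": 0, "fingers": -1}, {"slide": [-45, 3, 0], "yaw": 0, "fingers": -1}, {"slide": [-45, 2, 0], "yaw": 0, "fingers": -1}, {"slide": [0, 0, 0], "yaw": 0, "fingers": -1}]'

```text
clock: 6.3
position: [0.4842, 0.3279, 0.2184]
ee_rot: [0.808, -0.59, -0.001, -0.001]
contact_force: [-0.3, 0.2, 0.0]
gripper_width: 0.002
```

```bash
python3 - <<'E'
from h import *
from scipy.spatial.transform import Rotation as R
s=manip.get_state(); M=R.from_quat(s["ee_rot"]).as_matrix(); print(s["position"],s["contact_force"])
for n in ["scene","side"]:
    p=get_image(n); cv2.imwrite(f"pics/{n}_jar.png",p["color"])
    for q in ["open_jar","tube","wide_jar"]: print(q,[(np.round(d["xyz"],3).tolist(),round(d["p"],2)) for d in pinpoint(p,q)[:3]])
    m=proj(p,[.657,-.135,.07]).astype(int)
print((M.T@(np.array([.4855,.325,.104])-manip.get_state()["position"])*1000).round(1))
E
```

```text
[0.48424488 0.32786533 0.21841151] [-0.31474949  0.16721684  0.01298381]
open_jar [([0.467, -0.355, 0.012], 0.72), ([0.485, 0.324, 0.006], 0.55)]
tube [([0.574, 0.072, 0.009], 0.71)]
wide_jar [([0.58, 0.266, 0.003], 0.97)]
open_jar [([0.485, 0.325, 0.003], 0.56)]
tube [([0.574, 0.066, -0.003], 0.76)]
wide_jar [([0.578, 0.264, 0.01], 0.69), ([0.561, 0.157, 0.005], 0.63)]
[ -3.    0.7 114.7]
```

View pics/scene_jar.png

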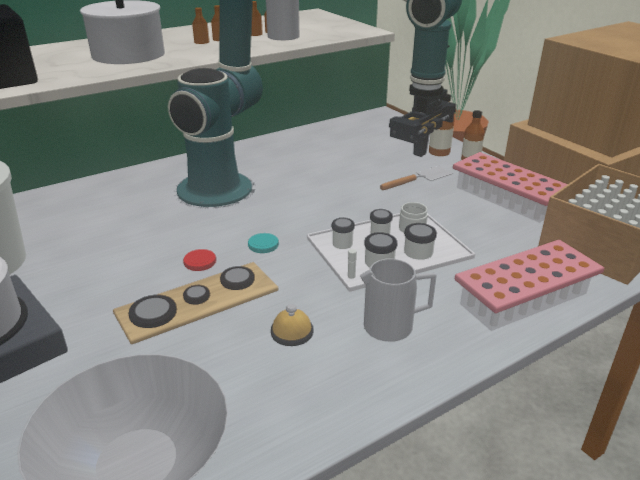

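The gripper tip at (420,150) is above the open jar (413,218), and the bell cap at (291,308) is up again. I descend straight.

Emit:
arm_command --rows '[{"slide": [0, 0, 30], "yaw": 0, "fingers": -1}, {"slide": [0, 0, 35], "yaw": 0, "fingers": -1}, {"slide": [0, 0, 30], "yaw": 0, "fingers": -1}, {"slide": [0, 0, 15], "yaw": 0, "fingers": -1}, {"slide": [0, 0, 0], "yaw": 0, "fingers": -1}]'

```text
clock: 7.2
position: [0.4851, 0.3216, 0.1061]
ee_rot: [0.806, -0.592, -0.001, 0.002]
contact_force: [-0.1, -0.7, -0.3]
gripper_width: 0.008
```

```bash
python3 - <<'E'
from h import *
s=manip.get_state(); print(s["position"],s["contact_force"])
t=[]
for n in ["scene","side"]:
    p=get_image(n); m=proj(p,[.4855,.325,.08]).astype(int)
    t.append(cv2.resize(p["color"][m[1]-55:m[1]+55,m[0]-40:m[0]+40],None,fx=5,fy=5,interpolation=cv2.INTER_CUBIC))
cv2.imwrite("pics/jar2.png",np.hstack(t))
E
```

```text
[0.48514751 0.32163115 0.10609476] [-0.10998409 -0.72965602 -0.28296203]
```

View pics/jar2.png

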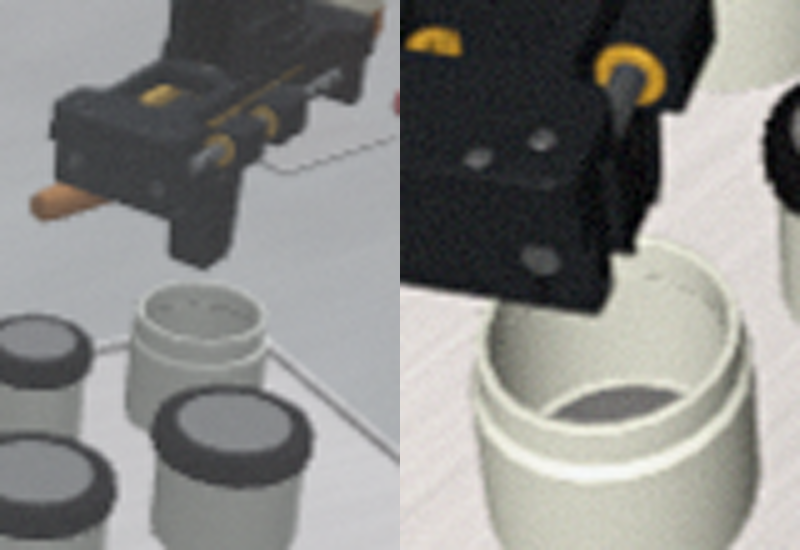

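The tip hovers centred about 3 cm over the open mouth. I nudge by 3 mm and hold.

Emit:
arm_command --rows '[{"slide": [-3, -1, 1], "yaw": 0, "fingers": -1}, {"slide": [0, 0, 0], "yaw": 0, "fingers": -1}, {"slide": [0, 0, 0], "yaw": 0, "fingers": -1}, {"slide": [0, 0, 0], "yaw": 0, "fingers": -1}, {"slide": [0, 0, 0], "yaw": 0, "fingers": -1}, {"slide": [0, 0, 0], "yaw": 0, "fingers": -1}, {"slide": [0, 0, 0], "yaw": 0, "fingers": -1}, {"slide": [0, 0, 0], "yaw": 0, "fingers": -1}]'

```text
clock: 8.1
position: [0.4866, 0.3265, 0.1077]
ee_rot: [0.806, -0.592, -0.0, 0.0]
contact_force: [0.2, -0.8, -0.6]
gripper_width: 0.009
```

Emit:
arm_command --rows '[{"slide": [0, 0, 0], "yaw": 0, "fingers": -1}, {"slide": [0, 0, 0], "yaw": 0, "fingers": -1}, {"slide": [0, 0, 0], "yaw": 0, "fingers": -1}, {"slide": [0, 0, 0], "yaw": 0, "fingers": -1}, {"slide": [0, 0, 0], "yaw": 0, "fingers": -1}, {"slide": [0, 0, 0], "yaw": 0, "fingers": -1}, {"slide": [0, 0, 0], "yaw": 0, "fingers": -1}, {"slide": [0, 0, 0], "yaw": 0, "fingers": -1}]'

```text
clock: 8.9
position: [0.4866, 0.3265, 0.1077]
ee_rot: [0.806, -0.592, -0.0, -0.0]
contact_force: [0.4, 1.0, -0.2]
gripper_width: 0.006
```

Emit:
arm_command --rows '[{"slide": [0, 0, 0], "yaw": 0, "fingers": -1}, {"slide": [0, 0, 0], "yaw": 0, "fingers": -1}, {"slide": [0, 0, 0], "yaw": 0, "fingers": -1}, {"slide": [0, 0, 0], "yaw": 0, "fingers": -1}, {"slide": [0, 0, 0], "yaw": 0, "fingers": -1}, {"slide": [0, 0, 0], "yaw": 0, "fingers": -1}, {"slide": [0, 0, 0], "yaw": 0, "fingers": -1}, {"slide": [0, 0, 0], "yaw": 0, "fingers": -1}]'

```text
clock: 9.7
position: [0.4866, 0.3265, 0.1077]
ee_rot: [0.806, -0.592, -0.0, 0.0]
contact_force: [0.1, 0.4, 0.2]
gripper_width: 0.003
```

Emit:
arm_command --rows '[{"slide": [0, 0, -30], "yaw": 0, "fingers": -1}, {"slide": [0, 0, -40], "yaw": 0, "fingers": -1}, {"slide": [0, 0, -40], "yaw": 0, "fingers": -1}, {"slide": [40, 15, 0], "yaw": 0, "fingers": -1}, {"slide": [45, 17, 0], "yaw": 0, "fingers": -1}, {"slide": [45, 17, 0], "yaw": 0, "fingers": -1}, {"slide": [45, 17, 0], "yaw": 0, "fingers": -1}, {"slide": [45, 17, 0], "yaw": 0, "fingers": -1}]'

```text
clock: 10.5
position: [0.4728, 0.0902, 0.218]
ee_rot: [0.806, -0.592, 0.0, -0.0]
contact_force: [0.9, -0.4, 0.0]
gripper_width: 0.001
```

Emit:
arm_command --rows '[{"slide": [45, 17, 0], "yaw": 0, "fingers": -1}, {"slide": [45, 17, 0], "yaw": 0, "fingers": -1}, {"slide": [45, 17, 0], "yaw": 0, "fingers": -1}, {"slide": [45, 17, 0], "yaw": 0, "fingers": -1}, {"slide": [45, 17, 0], "yaw": 0, "fingers": -1}, {"slide": [0, 0, 0], "yaw": 0, "fingers": -1}, {"slide": [0, 0, 0], "yaw": 0, "fingers": -1}]'

```text
clock: 11.2
position: [0.4591, -0.1492, 0.2177]
ee_rot: [0.805, -0.593, -0.0, -0.0]
contact_force: [0.2, 0.3, 0.1]
gripper_width: 0.001
```

```bash
python3 - <<'E'
from h import *
from scipy.spatial.transform import Rotation as R
s=manip.get_state(); M=R.from_quat(s["ee_rot"]).as_matrix(); print(s["position"],s["contact_force"])
for n in ["scene","side"]:
    p=get_image(n); cv2.imwrite(f"pics/{n}_lid.png",p["color"])
    for q in ["fitting_lid"]: print(q,[(np.round(d["xyz"],3).tolist(),round(d["p"],2)) for d in pinpoint(p,q)[:4]])
print((M.T@(np.array([.458,-.155,.067])-manip.get_state()["position"])*1000).round(1))
E
```

```text
[ 0.45911798 -0.14920758  0.2176758 ] [0.2212394  0.27017901 0.14548036]
fitting_lid [([0.343, -0.028, -0.002], 0.84), ([0.453, -0.155, 0.01], 0.74), ([0.325, -0.187, -0.002], 0.74)]
fitting_lid [([0.455, -0.153, 0.011], 0.94), ([0.327, -0.185, -0.001], 0.78), ([0.338, -0.027, -0.002], 0.78)]
[  7.4   3.9 150.6]
```

View pics/scene_lid.png

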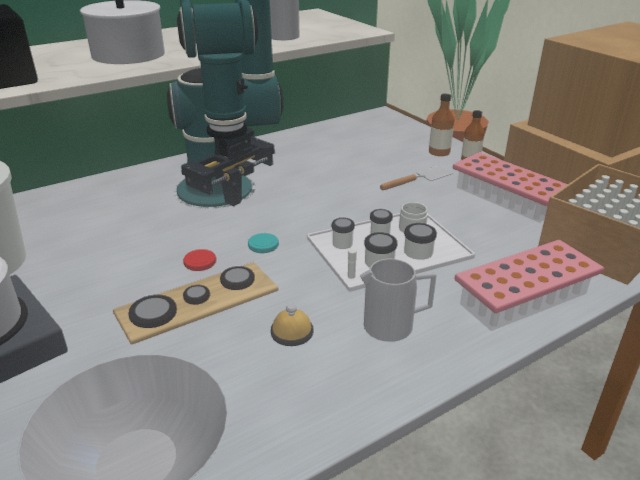

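The gripper is at (232,190), above the middle-sized lid at (237,278). I correct by a few millimetres and descend.

Emit:
arm_command --rows '[{"slide": [6, 3, 0], "yaw": 0, "fingers": -1}, {"slide": [0, 0, 40], "yaw": 0, "fingers": -1}, {"slide": [0, 0, 40], "yaw": 0, "fingers": -1}, {"slide": [0, 0, 40], "yaw": 0, "fingers": -1}, {"slide": [0, 0, 20], "yaw": 0, "fingers": -1}, {"slide": [0, 0, 9], "yaw": 0, "fingers": -1}, {"slide": [0, 0, 0], "yaw": 0, "fingers": -1}, {"slide": [0, 0, 0], "yaw": 0, "fingers": -1}]'

```text
clock: 12.2
position: [0.4594, -0.1551, 0.0698]
ee_rot: [0.806, -0.592, 0.001, -0.0]
contact_force: [-0.7, -1.0, -0.3]
gripper_width: 0.009
```

```bash
python3 - <<'E'
from h import *
s=manip.get_state(); print(s["position"],s["contact_force"])
t=[]
for n in ["scene","side"]:
    p=get_image(n); m=proj(p,[.457,-.155,.04]).astype(int)
    t.append(cv2.resize(p["color"][m[1]-55:m[1]+55,m[0]-40:m[0]+40],None,fx=5,fy=5,interpolation=cv2.INTER_CUBIC))
cv2.imwrite("pics/lid2.png",np.hstack(t))
E
```

```text
[ 0.45944623 -0.1551167   0.0698231 ] [-0.65133584 -1.00192388 -0.28731022]
```

View pics/lid2.png

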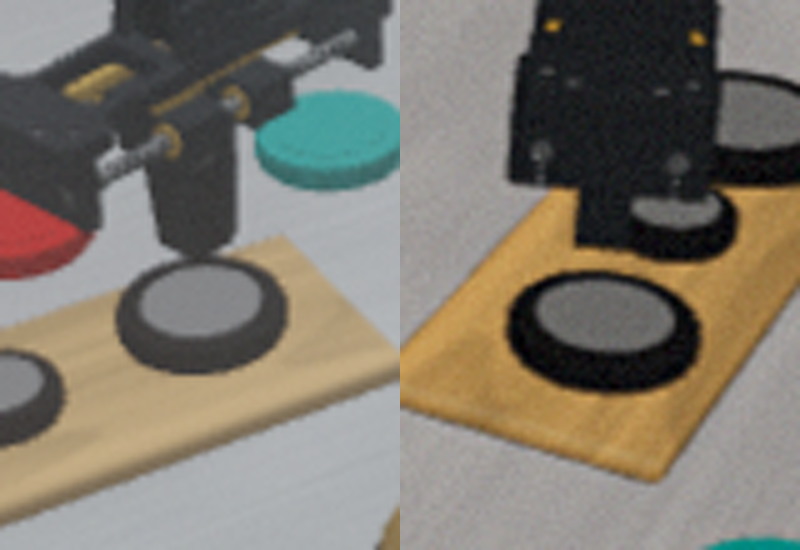

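The fingertips are centred in both views, about 3 cm above the lid and not touching it. I hold for more than 2 s.

Emit:
arm_command --rows '[{"slide": [0, 0, 0], "yaw": 0, "fingers": -1}, {"slide": [0, 0, 0], "yaw": 0, "fingers": -1}, {"slide": [0, 0, 0], "yaw": 0, "fingers": -1}, {"slide": [0, 0, 0], "yaw": 0, "fingers": -1}, {"slide": [0, 0, 0], "yaw": 0, "fingers": -1}, {"slide": [0, 0, 0], "yaw": 0, "fingers": -1}, {"slide": [0, 0, 0], "yaw": 0, "fingers": -1}, {"slide": [0, 0, 0], "yaw": 0, "fingers": -1}]'

```text
clock: 13.1
position: [0.4583, -0.155, 0.0687]
ee_rot: [0.806, -0.592, -0.0, 0.0]
contact_force: [-0.3, -0.3, -0.4]
gripper_width: 0.004
```

Emit:
arm_command --rows '[{"slide": [0, 0, 0], "yaw": 0, "fingers": -1}, {"slide": [0, 0, 0], "yaw": 0, "fingers": -1}, {"slide": [0, 0, 0], "yaw": 0, "fingers": -1}, {"slide": [0, 0, 0], "yaw": 0, "fingers": -1}, {"slide": [0, 0, 0], "yaw": 0, "fingers": -1}, {"slide": [0, 0, 0], "yaw": 0, "fingers": -1}, {"slide": [0, 0, 0], "yaw": 0, "fingers": -1}, {"slide": [0, 0, 0], "yaw": 0, "fingers": -1}]'

```text
clock: 13.9
position: [0.4584, -0.155, 0.0687]
ee_rot: [0.806, -0.592, 0.0, -0.0]
contact_force: [0.4, 0.5, -0.1]
gripper_width: 0.004
```

Emit:
arm_command --rows '[{"slide": [0, 0, 0], "yaw": 0, "fingers": -1}, {"slide": [0, 0, 0], "yaw": 0, "fingers": -1}, {"slide": [0, 0, 0], "yaw": 0, "fingers": -1}, {"slide": [0, 0, 0], "yaw": 0, "fingers": -1}, {"slide": [0, 0, 0], "yaw": 0, "fingers": -1}, {"slide": [0, 0, 0], "yaw": 0, "fingers": -1}, {"slide": [0, 0, 0], "yaw": 0, "fingers": -1}, {"slide": [0, 0, 0], "yaw": 0, "fingers": -1}]'

```text
clock: 14.7
position: [0.4583, -0.155, 0.0687]
ee_rot: [0.806, -0.592, -0.0, 0.0]
contact_force: [-0.4, -0.1, -0.3]
gripper_width: 0.006
```

```bash
python3 - <<'E'
from h import *
s=manip.get_state(); print(s["clock"],s["position"],s["contact_force"])
print(manip.finish_job())
E
```

```text
14.7 [ 0.45834088 -0.15499493  0.0687019 ] [-0.38766241 -0.0521675  -0.27205222]
the job is handed in; nothing more can be done
None
```

I rang the bell, pointed at the open jar, then pointed at the black 74 mm lid that fits it, and handed the job in still pointing there at 14.7 s.

- **Bell:** the plunger was pressed to its stop at about 10 N with closed fingertips. A later picture showed the cap up again.
- **Open jar:** the fingertips stayed about 3 cm above the middle of its mouth for 2.4 s.
- **Fitting lid:** they then stayed about 3 cm above its middle for 2.4 s. The last pictures showed them centred and clear of the lid.
- **Contact:** away from the bell, the force readings I saw stayed at noise level (about 1 N). That is above the 0.3 N and 0.5 N contact limits, so they don't rule out a very light touch. Nothing in the pictures looked moved.

The lid detector also reported the red and turquoise look-alikes as fitting lids, and `open_jar` once landed on the big lid. I picked by size and colour in the pictures. No check failed.

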